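# Fetch the crochet-hook case from behind the button jars

## Task

The yellow crochet-hook case lies half under the low shelf, behind the three button jars: first stand the jars aside, all three upright in the grey tray, then draw the case out from under the shelf and lay it flat and lengthwise in the wooden tray. After that put every jar back upright on the middle of the coaster that matches its lid, without tipping a jar or shifting the black spectacle case.

Things in the scene. Friction and masses are not known exactly. Their poses are not given: they have to be found in the camera images.
- red_jar_center (a point): Centre, 36 mm above the foot, of the button jar with the red lid: upright glass jar of red buttons, 60 mm across, 72 mm tall over the lid, a flat white button 26 mm across on the lid; 0.2 kg. z is up. At the start it stands on the red coaster. The three jars stand in a row, 92 mm apart centre to centre, in front of the low shelf.
- green_jar_center (a point): Centre, 36 mm above the foot, of the button jar with the green lid: upright glass jar of green buttons, 60 mm across, 72 mm tall over the lid, a flat white button 26 mm across on the lid; 0.2 kg. z is up. At the start it stands on the green coaster. The three jars stand in a row, 92 mm apart centre to centre, in front of the low shelf.
- blue_jar_center (a point): Centre, 36 mm above the foot, of the button jar with the blue lid: upright glass jar of blue buttons, 60 mm across, 72 mm tall over the lid, a flat white button 26 mm across on the lid; 0.2 kg. z is up. At the start it stands on the blue coaster. The three jars stand in a row, 92 mm apart centre to centre, in front of the low shelf.
- red_coaster: The red round coaster, 88 mm in diameter, 2 mm thick, fixed to the table; origin at the centre of its underside, its top 2 mm higher. Home of the jar with the red lid.
- green_coaster: The green round coaster, 88 mm in diameter, 2 mm thick, fixed to the table; origin at the centre of its underside, its top 2 mm higher. Home of the jar with the green lid.
- blue_coaster: The blue round coaster, 88 mm in diameter, 2 mm thick, fixed to the table; origin at the centre of its underside, its top 2 mm higher. Home of the jar with the blue lid.
- case_center (a point): Centre, 21 mm above its foot, of the yellow hook case: closed box 140 (its x) by 56 (y) by 42 mm tall, 0.16 kg, balanced there. It lies on the table; +x runs in under the low white shelf: 90 mm stick out, 30 mm short of the middle jar, the rear 50 mm are under the board (underside 64 mm, top 82 mm above the table). Draw it 55 mm or more along its -x before lifting it over 20 mm.
- side_tray: Grey rectangular tray fixed to the table at one side, where the jars are set aside: outside 300 mm (its x) by 130 mm (its y), rim 16 mm high, walls and floor 5 mm thick, a small flat lug at each short end; empty. Origin at the centre of its underside. It takes the three jars in a row along its x, 90 mm apart.
- work_tray: Dark wooden tray with a cork floor, fixed to the table on the other side: outside 180 mm (its x) by 146 mm (its y), rim 12 mm high, walls and floor 5 mm thick; inside 170 by 136 mm, the yellow case fits in along its x. Empty at the start. Origin at the centre of its underside.
- spectacle_case_center (a point): Centre, 17 mm above its foot, of the black spectacle case with a steel band, 150 mm long (x), 50 mm wide (y), 34 mm tall, half under the shelf on one side of the yellow case, parallel to it, 100 to 170 mm away centre to centre. Not to be moved. A flat steel tin, 130 by 50 by 26 mm, lies likewise on the other side.
Things that resemble listed ones, but are neither listed nor needed, are in the scene too. Of the things that look like the part that bears red_jar_center, take the one that is farthest from the robot's base at the start. What is shaped like the part that bears green_jar_center but pink is not meant.

How it is judged:
On the way, in this order (a step that is already met when the one before it is completed fails the run):
1. all three jars stand upright in the grey tray while the yellow case still lies where it was (x of red_jar_center in the frame of side_tray between -0.12 and 0.12 m and y of red_jar_center in the frame of side_tray between -0.036 and 0.036 m and z of each of red_jar_center, green_jar_center, blue_jar_center in the frame of side_tray below 0.05 m and angle between each of red_jar_center, green_jar_center, blue_jar_center's own z axis and vertical below 0.12 rad and x of green_jar_center in the frame of side_tray between -0.12 and 0.12 m and y of green_jar_center in the frame of side_tray between -0.036 and 0.036 m and x of blue_jar_center in the frame of side_tray between -0.12 and 0.12 m and y of blue_jar_center in the frame of side_tray between -0.036 and 0.036 m and distance of case_center from where it was at the start of the episode below 0.03 m), for 0.2 s.
2. the yellow case lies flat in the wooden tray while all three jars stand in the grey tray (x of case_center in the frame of work_tray between -0.022 and 0.022 m and y of case_center in the frame of work_tray between -0.045 and 0.045 m and z of case_center in the frame of work_tray below 0.032 m and angle between case_center's own z axis and vertical below 0.08 rad and angle between the x axis of case_center and the x axis of work_tray, either way round below 0.35 rad and x of red_jar_center in the frame of side_tray between -0.12 and 0.12 m and y of red_jar_center in the frame of side_tray between -0.036 and 0.036 m and z of each of red_jar_center, green_jar_center, blue_jar_center in the frame of side_tray below 0.05 m and angle between each of red_jar_center, green_jar_center, blue_jar_center's own z axis and vertical below 0.12 rad and x of green_jar_center in the frame of side_tray between -0.12 and 0.12 m and y of green_jar_center in the frame of side_tray between -0.036 and 0.036 m and x of blue_jar_center in the frame of side_tray between -0.12 and 0.12 m and y of blue_jar_center in the frame of side_tray between -0.036 and 0.036 m), for 0.2 s.
At the end, for the whole second after the job is handed in: Each jar stands upright (within 0.1 rad) on the coaster of its lid's colour, its axis within 15 mm of the coaster's centre; the yellow case lies flat inside the wooden tray, lengthwise (within 20 degrees); all is released and at rest (horizontal distance between red_jar_center and red_coaster below 0.015 m and z of red_jar_center in the frame of red_coaster below 0.045 m and angle between each of red_jar_center, green_jar_center, blue_jar_center's own z axis and vertical below 0.1 rad and horizontal distance between green_jar_center and green_coaster below 0.015 m and z of green_jar_center in the frame of green_coaster below 0.045 m and horizontal distance between blue_jar_center and blue_coaster below 0.015 m and z of blue_jar_center in the frame of blue_coaster below 0.045 m and x of case_center in the frame of work_tray between -0.022 and 0.022 m and y of case_center in the frame of work_tray between -0.045 and 0.045 m and z of case_center in the frame of work_tray below 0.032 m and angle between case_center's own z axis and vertical below 0.08 rad and angle between the x axis of case_center and the x axis of work_tray, either way round below 0.35 rad and linear speed of each of red_jar, green_jar, blue_jar, case below 0.02 m/s); the robot touches nothing.
It fails at once if a jar is tipped by more than about 30 degrees (angle between any of red_jar_center, green_jar_center, blue_jar_center's own z axis and vertical above 0.52 rad).
It fails at once if the black spectacle case is shifted by more than 20 mm (distance of spectacle_case_center from where it was at the start of the episode above 0.02 m).
It also fails if it takes over 144 s, if anything falls off the work surface, if the arm or the gripper's body presses on something with over 40 N, if the wrist force passes 120 N, or if a joint passes its speed limit or range.

## Robot

A 6-joint arm with a two-finger parallel gripper is mounted at the origin on the work surface. World frame = base frame: x ahead of the robot, y to its left, z up, the work surface at z = 0. Lengths are in m, angles in rad, forces in N, time in s.
With the tool pointing down it reaches from about 0.375 to 0.9 m from the base axis. Payload 3.1 kg.
Tool frame: the origin (TCP) lies midway between the tips of the shut fingers; the grasp point (between the pads) lies 19 mm behind it; x points along the fingers, z is the direction in which the jaws open and shut, and the axes are right-handed (so a half turn about x gives the same grasp; the last joint's range is limited). The gripper opens to 85 mm and grips with 20 to 120 N. Pads are 22 mm wide; open, the fingers measure 114 mm over their backs; the gripper's body (76 mm by 85 mm) begins 54 mm behind the grasp point. The pads swing forward as they close: fully open they stand 13 mm farther back than shut.
Start: joints at [1.101, 0.527, 1.433, -0, 1.181, -0.178], TCP at [0.179, 0.599, 0.231] pointing down, gripper open.
Joint ranges: [-3.08, 3.08], [-0.75, 2.2], [0.22, 2.44], [-1.43, 4.57], [0, 2.65], [-2.85, 2.85]. Speed limits (rad/s): [2.79, 2.79, 3.14, 3.14, 3.14, 3.14].

## Interface

Orientations are given as a unit quaternion [x, y, z, w].
In Python, from station import status, snapshot, camera_params, ticket gives the robot as it stands.
- The arm moves only by the tool arm_command, never from a script. Its argument "series" is a list that holds one entry, the list of rows, each a list of 4 numbers: the shift along the tool's x, y, z in mm, then the turn about the tool's x in rad. A call has 1 to 10 rows; each row shifts and turns the commanded pose from where the row before left it, along the tool's axes as they then stand; what a row does not reach is not made up. A row lasts 1/10 s, in which the tool goes at most 50 mm and 8.59 degrees, less where a joint would pass 70% of its speed; a pose out of reach is approached as far as the arm can. A call is refused whole if a number of a shift passes 50 or a number of a turn 0.15, either way. A call with a gripper value outside its range is refused whole. "jaw" is the opening in per cent of the stroke, from 0 (shut) to 100 (fully open), set as the call begins (left out, the last holds). The fingers move at their own pace and stop on an object; "force" is the grip in N (left out, the last holds). Time passes only in rows, so rows that do not move let the fingers close. It gives the time, the measured TCP pose, the force and the opening at its end, in the units of the state.
- status.sense(): the state, without advancing time (a new reading comes with each control period).
- snapshot(name): name is "side" or "top"; returns the picture (420x560x3 uint8, red, green, blue); there is no depth.
- camera_params(name): a dict with "fovy" (degrees; the focal length in pixels is half the picture's height over the tangent of half this angle, whatever the lens; pixels are square), "cx", "cy" (the principal point, pixels), "extrinsics" (4x4, takes a point from camera to world coordinates). Camera axes: x right, y down, z forward; pixel columns grow to the right and rows downward; lengths in m; the calibration is good to about 2 mm. A picture is of the moment at which its call begins. camera_params takes no time and is no camera call.
- ticket.sign_off(): hands the job in, once; it reports no verdict.
The state is a dict: "t": time; "q": joint angles; "qd": joint speeds; "tau": joint torques, N m; "tcp_pos": TCP position; "tool_rot": TCP orientation; "force": force on the tool from outside, world axes, zero at the start; "ft_torque": the same for the moment, N m; "finger_gap": opening from 0.0 (shut) to 1.0 (fully open).
Only numpy, scipy, OpenCV 4.12 (cv2) and the standard library are available. Lean on these libraries where they do the work, as an engineer would, in place of code of your own. Each camera call takes 0.05 s, during which the arm holds its last target. There are 200 camera calls.

## Working session

There is one attempt and no reset: what is moved stays moved. The work goes in short steps, Python scripts to look and compute and a tool call to move; the robot and the scene stay as the last step left them, time stands still between calls to the robot, and variables do not carry over. Pictures are saved under pics/ and viewed, about 12 in all and at most 16, crops included, and the job is handed in when it is done.

Besides the shell and the picture viewer there is one more tool, called after "Request:" in YAML: its name, and indented under it one key for each argument. arm_command: Moves the arm, as the interface text tells. Its arguments: {"type":"object","properties":{"series":{"type":"array"},"jaw":{"type":"number"},"force":{"type":"number"}},"required":["series"]}

```bash
mkdir -p pics; ls; python3 - <<'E'
from station import status,snapshot,camera_params
import cv2,numpy as np
s=status.sense();print({k:np.round(v,3).tolist() for k,v in s.items()})
for n in("side","top"):
    cv2.imwrite(f"pics/{n}0.png",snapshot(n)[:,:,::-1]);p=camera_params(n);print(n,p)
E
```

```text
pics
{'t': 0.0, 'q': [1.101, 0.528, 1.434, -0.0, 1.181, -0.178], 'qd': [-0.001, -0.001, -0.001, -0.001, 0.001, 0.001], 'tau': [0.001, -44.236, -17.803, -0.0, 0.008, -0.0], 'tcp_pos': [0.179, 0.598, 0.23], 'tool_rot': [-0.423, 0.568, 0.422, 0.566], 'force': [0.561, 0.938, -0.486], 'ft_torque': [0.019, 0.004, -0.019], 'finger_gap': 1.002}
side {'fovy': 55.496086880690676, 'cx': 276.2832714255567, 'cy': 210.73293214481222, 'extrinsics': array([[ 0.99697707, -0.03431717,  0.06970695,  0.40876361],
       [-0.07644434, -0.59366574,  0.80107257, -0.68446661],
       [ 0.01389208, -0.80397968, -0.59449448,  0.5574768 ],
       [ 0.        ,  0.        ,  0.        ,  1.        ]])}
top {'fovy': 47.213231094726, 'cx': 276.65306499935116, 'cy': 214.8561731398345, 'extrinsics': array([[-8.55312768e-02, -9.74722579e-01,  2.06398386e-01,
         2.44400855e-01],
       [-9.96335475e-01,  8.37068903e-02, -1.75720814e-02,
         9.31389309e-03],
       [-1.49062636e-04, -2.07144997e-01, -9.78310241e-01,
         1.16708838e+00],
       [ 0.00000000e+00,  0.00000000e+00,  0.00000000e+00,
         1.00000000e+00]])}
```

View pics/side0.png

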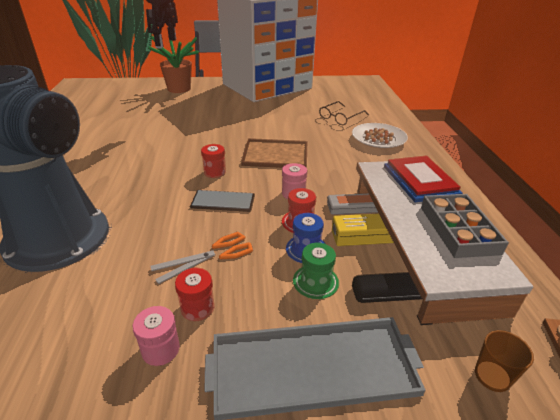

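View pics/top0.png

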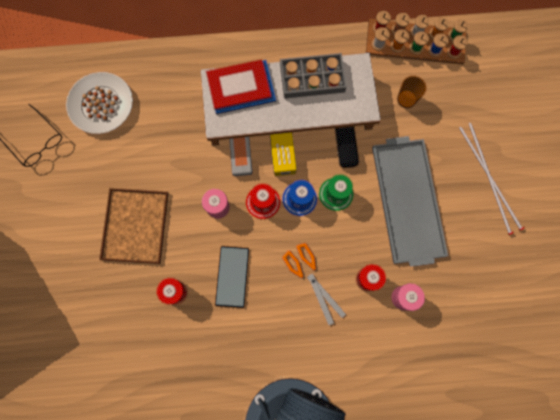

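The side view shows the jar row red (302,205), blue (308,230), green (318,260) on coasters. The yellow case is at (360,230), the spectacle case at (390,288), the grey tray at (312,365) and the work tray at (275,153). In the top view the jars are at (263,198), (300,197) and (338,190), the case at (284,153), the grey tray at (410,202) and the work tray at (135,227). The pink jar at (215,203) and the near red jars are decoys.

```bash
cat > h.py <<'E'
from station import status,snapshot,camera_params
import cv2,numpy as np
def grab(n,f=None):
    im=snapshot(n)
    if f: cv2.imwrite(f"pics/{f}.png",im[:,:,::-1])
    return im
def rays(n,uv):
    p=camera_params(n);E=p["extrinsics"];f=210/np.tan(np.radians(p["fovy"]/2))
    uv=np.atleast_2d(uv).astype(float)
    d=np.c_[(uv[:,0]-p["cx"])/f,(uv[:,1]-p["cy"])/f,np.ones(len(uv))]@E[:3,:3].T
    return E[:3,3],d
def plane(n,uv,z):
    o,d=rays(n,uv);return o+d*((z-o[2])/d[:,2])[:,None]
def proj(n,X):
    p=camera_params(n);E=p["extrinsics"];f=210/np.tan(np.radians(p["fovy"]/2))
    c=(np.atleast_2d(X)-E[:3,3])@E[:3,:3];return c[:,:2]/c[:,2:]*f+[p["cx"],p["cy"]]
def tri(u,v):
    o1,d1=rays("side",u);o2,d2=rays("top",v);d1=d1[0];d2=d2[0]
    s=np.linalg.lstsq(np.c_[d1,-d2],o2-o1,rcond=None)[0]
    a=o1+d1*s[0];b=o2+d2*s[1];return (a+b)/2,np.linalg.norm(a-b)
def blob(mask,seed=None,rad=40):
    n,l,st,c=cv2.connectedComponentsWithStats(mask.astype(np.uint8))
    i=[k for k in range(1,n) if st[k,4]>=15 and (seed is None or np.hypot(*(c[k]-seed))<rad)]
    if not i:return None
    k=max(i,key=lambda k:st[k,4]) if seed is None else min(i,key=lambda k:np.hypot(*(c[k]-seed)))
    return c[k],st[k,4],l==k
def hsv(im):return cv2.cvtColor(im,cv2.COLOR_RGB2HSV)
def white(im):
    h=hsv(im);return (h[...,1]<75)&(h[...,2]>150)
E
python3 - <<'E'
from h import *
S=grab("side");T=grab("top")
for n,u,v in(("red",(302,196),(263,194)),("blue",(308,222),(300,192)),("green",(318,250),(340,187)),("pinknear",(153,321),(411,297)),("red2",(195,280),(372,278)),("red3",(213,150),(170,291))):
    a=blob(white(S),u,15);b=blob(white(T),v,15)
    if a is None or b is None: print(n,a,b);continue
    print(n,a[0].round(1),a[1],b[0].round(1),b[1],tri(a[0],b[0]),plane("top",b[0],.075)[0].round(4),plane("side",a[0],.075)[0].round(4))
def big(mask,seed,n,z):
    m=cv2.morphologyEx(mask.astype(np.uint8),cv2.MORPH_CLOSE,np.ones((7,7)))
    cs,_=cv2.findContours(m,cv2.RETR_EXTERNAL,cv2.CHAIN_APPROX_NONE)
    c=max((c for c in cs if cv2.pointPolygonTest(c,seed,False)>=0),key=cv2.contourArea)
    P=plane(n,c[:,0,:],z);r=cv2.minAreaRect((P[:,:2]*1000).astype(np.float32));return cv2.contourArea(c),r
h=hsv(T)
print(h[220,410],h[150,420],h[227,135],h[193,120],h[150,284],h[240,60],h[300,480],h[140,347])
grey=(h[...,1]<80)&(h[...,2]>60)&(h[...,2]<190)
for z in(.0,.016):print("grey",z,big(grey,(410,220),"top",z))
yel=(abs(h[...,0].astype(int)-27)<5)&(h[...,1]>170)
yel[:120]=0
print("yel",big(yel,(284,165),"top",.042))
E
```

```text
red [301.9 194.4] 54 [262.4 194.9] 75 (array([0.52461038, 0.01885266, 0.07678567]), np.float64(0.0002147262034573235)) [0.5252 0.0189 0.075 ] [0.5249 0.0214 0.075 ]
blue [308.2 220.4] 81 [301.  190.9] 94 (array([ 0.52594928, -0.07207204,  0.07681824]), np.float64(0.0012735432750198266)) [ 0.5271 -0.0722  0.075 ] [ 0.5257 -0.07    0.075 ]
green [318.8 252. ] 100 [340.1 185.4] 89 (array([ 0.53151923, -0.16481137,  0.07726952]), np.float64(0.0007537671380667466)) [ 0.5325 -0.1652  0.075 ] [ 0.5317 -0.1625  0.075 ]
pinknear [152.6 320.3] 190 [411.2 296.6] 104 (array([ 0.2623484 , -0.29479744,  0.07495569]), np.float64(2.5035242768225214e-05)) [ 0.2624 -0.2948  0.075 ] [ 0.2623 -0.2948  0.075 ]
red2 [192.9 279.1] 124 [372.7 276.7] 82 (array([ 0.31388844, -0.21457761,  0.07463193]), np.float64(2.737394647501636e-05)) [ 0.3139 -0.2145  0.075 ] [ 0.314  -0.2149  0.075 ]
red3 [212.2 148.1] 37 [168.9 290.6] 86 (array([0.32191722, 0.24602397, 0.07440056]), np.float64(0.0006636595858535622)) [0.3222 0.2459 0.075 ] [0.3217 0.2448 0.075 ]
[ 15  13 116] [ 20  13 120] [ 13 152 151] [ 13 154 179] [ 22 187 205] [ 14 142 194] [ 15 144 190] [120  34  15]
grey 0.0 (6499.0, ((502.6590881347656, -344.55181884765625), (331.6567077636719, 135.7335968017578), 2.7645156383514404))
grey 0.016 (6499.0, ((499.1185302734375, -339.7005920410156), (327.10992431640625, 133.87274169921875), 2.764528512954712))
yel (791.5, ((635.3838500976562, -39.28932189941406), (104.3591537475586, 54.01603317260742), 1.996551513671875))
```

```bash
python3 - <<'E'
import cv2,numpy as np
t=cv2.imread("pics/top0.png")
a=cv2.resize(t[120:280,95:250],None,fx=2.5,fy=2.5,interpolation=cv2.INTER_CUBIC)
b=cv2.resize(t[120:280,255:455],None,fx=2,fy=2.5,interpolation=cv2.INTER_CUBIC)
cv2.imwrite("pics/crop.png",np.hstack([a,b]))
print(a.shape,b.shape)
E
```

```text
(400, 388, 3) (400, 400, 3)
```

View pics/crop.png

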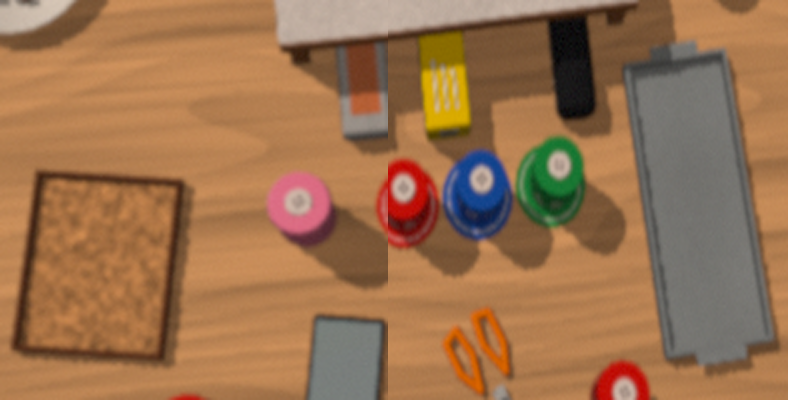

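The crop shows the wooden tray corners at about (111,189), (168,193), (161,264) and (101,260) in the full top picture. The three jars sit on their coasters, and the case's front end is clear of the blue jar.

```bash
cat >> h.py <<'E'
from scipy.spatial.transform import Rotation as Ro
def pose():
    s=status.sense();return np.array(s["tcp_pos"]),Ro.from_quat(s["tool_rot"]).as_matrix(),s
def delta(p,target,R):return (R.T@(np.array(target)-p)*1000).round(1)
E
python3 - <<'E'
from h import *
p,R,s=pose();print(p.round(4),R.round(3).tolist())
zz=R[:,2];print("jaw dir deg",np.degrees(np.arctan2(zz[1],zz[0])))
c=np.array([(111,188.8),(168.2,193.2),(161,264),(101,260)]);P=plane("top",c,.012)
print("work",P.round(3).tolist(),P.mean(0).round(4),np.linalg.norm(P[0]-P[3]),np.linalg.norm(P[0]-P[1]),np.degrees(np.arctan2(*(P[0]-P[3]+P[1]-P[2])[1::-1])))
# coaster: outer outline via colour, top & side
T=cv2.cvtColor(cv2.imread("pics/top0.png"),cv2.COLOR_BGR2RGB);h=hsv(T).astype(int)
X=dict(red=(.5245,.0188),blue=(.5265,-.0722),green=(.532,-.1648))
hu=dict(red=0,blue=113,green=68)
for k,(x,y) in X.items():
    m=(np.minimum(abs(h[...,0]-hu[k]),180-abs(h[...,0]-hu[k]))<(8 if k=="red" else 14))&(h[...,1]>150)
    if k=="red": m&=h[...,0]!=8
    m2=np.zeros_like(m);u,v=proj("top",[x,y,0])[0].astype(int);m2[v-24:v+24,u-24:u+24]=m[v-24:v+24,u-24:u+24]
    ys,xs=np.nonzero(m2);hull=cv2.convexHull(np.c_[xs,ys].astype(np.int32))
    cs,_=cv2.findContours(m2.astype(np.uint8),cv2.RETR_EXTERNAL,cv2.CHAIN_APPROX_NONE);C=max(cs,key=cv2.contourArea)
    Q=plane("top",C[:,0],.002)[:,:2]
    A=np.c_[2*Q,np.ones(len(Q))];w=np.ones(len(Q),bool)
    for _ in range(4):
        sol=np.linalg.lstsq(A[w],(Q[w]**2).sum(1),rcond=None)[0];r=np.sqrt(sol[2]+(sol[:2]**2).sum());e=abs(np.hypot(*(Q-sol[:2]).T)-r);w=e<.004
    print(k,sol[:2].round(4),r.round(4),w.mean())
# case rim corners, side view yellow
S=cv2.cvtColor(cv2.imread("pics/side0.png"),cv2.COLOR_BGR2RGB);hs=hsv(S).astype(int)
m=(abs(hs[...,0]-27)<6)&(hs[...,1]>150);m[:200]=0
b=blob(m,(360,230),30);ys,xs=np.nonzero(b[2]);hu=cv2.approxPolyDP(cv2.convexHull(np.c_[xs,ys].astype(np.int32)),2.,True)[:,0]
print("side yel",hu.tolist(),plane("side",hu,.042)[:,:2].round(3).tolist())
m=(abs(h[...,0]-25)<7)&(h[...,1]>165);m[:125]=0
b=blob(m,(284,160),15);ys,xs=np.nonzero(b[2]);hu=cv2.approxPolyDP(cv2.convexHull(np.c_[xs,ys].astype(np.int32)),1.5,True)[:,0]
print("top yel",hu.tolist(),plane("top",hu,.042)[:,:2].round(3).tolist())
E
```

```text
[0.179  0.5984 0.2307] [[-0.001, -0.958, 0.287], [-0.001, 0.287, 0.958], [-1.0, 0.0, -0.001]]
jaw dir deg 73.33720056380848
work [[0.589, 0.393, 0.012], [0.566, 0.252, 0.012], [0.392, 0.276, 0.012], [0.414, 0.42, 0.012]] [0.49   0.3352 0.012 ] 0.1777515732008006 0.14316637054602904 -8.23362621556982
red [0.5281 0.0203] 0.043 1.0
blue [ 0.5346 -0.0737] 0.0359 0.8875
green [ 0.5388 -0.1688] 0.0366 0.7619047619047619
side yel [[392, 242], [338, 245], [334, 236], [334, 216], [377, 214]] [[0.69, -0.107], [0.581, -0.109], [0.578, -0.082], [0.591, -0.016], [0.686, -0.014]]
top yel [[293, 174], [275, 175], [271, 155], [270, 134], [292, 133], [296, 170]] [[0.58, -0.059], [0.581, -0.015], [0.633, -0.01], [0.688, -0.012], [0.685, -0.067], [0.589, -0.068]]
```

Request:
arm_command:
  series:
    - [[0,-20,-30,-0.082],[0,-20,-35,-0.082],[0,-20,-40,-0.082],[0,-20,-40,-0.082],[0,-20,-40,0],[0,-20,-40,0],[0,-20,-40,0],[0,-20,-40,0],[0,-20,-40,0],[0,-20,-40,0]]
  jaw: 100
  force: 40

```text
t: 1.2
tcp_pos: [0.3644, 0.2058, 0.2315]
tool_rot: [0.509, -0.49, -0.509, -0.491]
force: [0.8, 0.5, 0.1]
finger_gap: 0.999
```

```bash
cat > d.py <<'E'
import sys
from h import *
p,R,s=pose();t=[float(a) for a in sys.argv[1:4]]
print("t",round(s["t"],2),p.round(4),"yaw",np.degrees(np.arctan2(R[1,2],R[0,2])).round(2),"delta",delta(p,t,R),"gap",round(s["finger_gap"],3),"q",np.round(s["q"],2))
E
python3 d.py .5315 -.1648 .13
```

```text
t 1.2 [0.3644 0.2058 0.2315] yaw 92.14 delta [ 101.5 -153.1 -376.6] gap 0.999 q [ 0.25  0.25  1.92  0.    0.97 -1.36]
```

Request:
arm_command:
  series:
    - [[0,-20,-40,0],[0,-20,-45,0],[0,-20,-45,0],[5,-20,-45,0],[10,-20,-45,0],[15,-20,-45,0],[20,-15,-45,0],[25,-10,-35,0],[20,-8,-25,0],[6,0,-7,0]]
  jaw: 88

```text
t: 2.2
tcp_pos: [0.5299, -0.1635, 0.1292]
tool_rot: [-0.508, 0.492, 0.509, 0.491]
force: [-0.9, -0.1, -0.7]
finger_gap: 0.88
```

```bash
python3 d.py .5315 -.1648 .03
```

```text
t 2.2 [ 0.5299 -0.1635  0.1292] yaw 91.96 delta [99.2 -1.7 -1.4] gap 0.88 q [-0.5   0.58  1.7  -0.    0.86 -2.11]
```

Request:
arm_command:
  series:
    - [[20,-2,-1,0],[20,0,0,0],[20,0,0,0],[20,0,0,0],[15,0,0,0],[4,0,0,0],[0,0,0,0]]

```text
t: 2.9
tcp_pos: [0.5312, -0.1609, 0.0324]
tool_rot: [-0.509, 0.491, 0.51, 0.49]
force: [-0.4, -0.3, 0.6]
finger_gap: 0.88
```

Request:
arm_command:
  series:
    - [[0,0,0,0],[0,0,0,0],[0,0,0,0],[0,0,0,0],[0,0,0,0],[0,0,0,0]]
  jaw: 0
  force: 40

```text
t: 3.5
tcp_pos: [0.5324, -0.162, 0.0337]
tool_rot: [0.51, -0.49, -0.508, -0.491]
force: [-0.3, 0.9, 6.3]
finger_gap: 0.693
```

```bash
python3 d.py .591 -.339 .13
```

```text
t 3.5 [ 0.5324 -0.162   0.0337] yaw 92.14 delta [ -96.   -52.1 -179.1] gap 0.693 q [-0.5   0.74  1.75  0.    0.66 -2.1 ]
```

Request:
arm_command:
  series:
    - [[-10,0,0,0],[-20,0,0,0],[-25,0,0,0],[-25,-2,-8,0],[-15,-8,-18,0],[0,-10,-28,0],[0,-10,-35,0],[0,-10,-35,0],[0,-8,-28,0],[0,-4,-18,0]]

```text
t: 4.5
tcp_pos: [0.5901, -0.3321, 0.1275]
tool_rot: [0.509, -0.491, -0.509, -0.491]
force: [0.1, 0.7, -2.1]
finger_gap: 0.691
```

```bash
python3 d.py .591 -.338 .0370
```

```text
t 4.5 [ 0.5901 -0.3321  0.1275] yaw 92.05 delta [90.5 -0.7 -5.9] gap 0.691 q [-0.68  0.71  1.38 -0.    1.05 -2.28]
```

Request:
arm_command:
  series:
    - [[10,0,-4,0],[20,0,-2,0],[20,0,0,0],[15,0,0,0],[10,0,0,0],[7,0,0,0],[4,0,0,0],[2,0,0,0],[0,0,0,0]]

```text
t: 5.4
tcp_pos: [0.5904, -0.3358, 0.0397]
tool_rot: [0.509, -0.491, -0.509, -0.491]
force: [-0.0, 0.8, -2.1]
finger_gap: 0.694
```

Request:
arm_command:
  series:
    - [[0,0,0,0],[0,0,0,0],[0,0,0,0],[0,0,0,0],[-10,0,0,0],[-20,0,0,0],[-30,0,0,0],[-30,0,0,0],[-10,10,20,0],[0,10,30,0]]
  jaw: 88

```text
t: 6.4
tcp_pos: [0.5701, -0.289, 0.1431]
tool_rot: [0.512, -0.491, -0.506, -0.491]
force: [1.0, -0.8, -0.7]
finger_gap: 0.881
```

```bash
python3 d.py .526 -.0722 .13; python3 - <<'E'
from h import *
S=grab("side","side1");T=grab("top","top1")
cv2.imwrite("pics/v1.png",np.hstack([S[190:410,190:500],T[110:330,230:480]])[:,:,::-1])
E
```

```text
t 6.4 [ 0.5701 -0.289   0.1431] yaw 92.02 delta [ 11.6  36.5 218.3] gap 0.881 q [-0.64  0.65  1.48 -0.    1.01 -2.25]
```

View pics/v1.png

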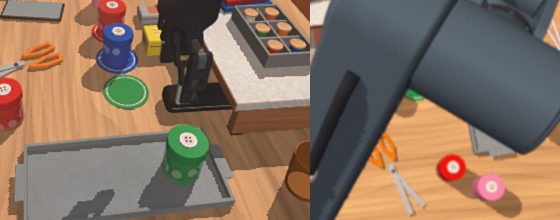

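The green jar stands upright in the grey tray and its coaster is clear. Next is the blue jar.

Request:
arm_command:
  series:
    - [[0,4,30,0],[0,5,40,0],[0,5,45,0],[0,5,40,0],[5,5,30,0],[8,5,18,0],[5,5,8,0],[0,2,4,0],[0,0,0,0]]

```text
t: 7.4
tcp_pos: [0.5246, -0.0734, 0.1216]
tool_rot: [0.509, -0.491, -0.509, -0.491]
force: [0.0, 0.2, -0.1]
finger_gap: 0.88
```

```bash
python3 d.py .5265 -.0722 .0325
```

```text
t 7.4 [ 0.5246 -0.0734  0.1216] yaw 92.13 delta [89.1 -1.9  1.2] gap 0.88 q [-0.35  0.56  1.77 -0.    0.81 -1.96]
```

Request:
arm_command:
  series:
    - [[20,-2,1,0],[20,0,0,0],[20,0,0,0],[15,0,0,0],[10,0,0,0],[4,0,0,0],[0,0,0,0]]

```text
t: 8.1
tcp_pos: [0.5265, -0.0725, 0.0322]
tool_rot: [0.509, -0.491, -0.509, -0.491]
force: [0.3, 0.2, -0.3]
finger_gap: 0.882
```

Request:
arm_command:
  series:
    - [[0,0,0,0],[0,0,0,0],[0,0,0,0],[0,0,0,0],[0,0,0,0],[0,0,0,0]]
  jaw: 0

```text
t: 8.7
tcp_pos: [0.527, -0.0723, 0.0332]
tool_rot: [0.51, -0.49, -0.509, -0.491]
force: [-0.3, -1.0, 5.5]
finger_gap: 0.693
```

```bash
python3 d.py .501 -.342 .13
```

```text
t 8.7 [ 0.527  -0.0723  0.0332] yaw 92.13 delta [ -96.6   35.9 -268.7] gap 0.693 q [-0.35  0.72  1.81 -0.    0.61 -1.95]
```

Request:
arm_command:
  series:
    - [[-10,0,0,0],[-20,0,0,0],[-25,0,0,0],[-25,2,-8,0],[-15,4,-20,0],[0,5,-32,0],[0,6,-42,0],[0,6,-48,0],[0,6,-48,0],[0,4,-42,0]]

```text
t: 9.7
tcp_pos: [0.5011, -0.3145, 0.1273]
tool_rot: [-0.509, 0.491, 0.51, 0.491]
force: [0.4, -0.9, -2.8]
finger_gap: 0.688
```

```bash
python3 d.py .501 -.342 .0360
```

```text
t 9.7 [ 0.5011 -0.3145  0.1273] yaw 92.11 delta [ 91.3   1.1 -27.5] gap 0.688 q [-0.75  0.62  1.61 -0.    0.92 -2.36]
```

Request:
arm_command:
  series:
    - [[5,0,-18,0],[15,1,-9,0],[20,0,0,0],[20,0,0,0],[12,0,0,0],[8,0,0,0],[5,0,0,0],[4,0,0,0],[3,0,0,0],[0,0,0,0]]

```text
t: 10.7
tcp_pos: [0.5027, -0.3402, 0.0363]
tool_rot: [0.51, -0.491, -0.509, -0.491]
force: [0.4, 1.1, 0.4]
finger_gap: 0.694
```

Request:
arm_command:
  series:
    - [[0,0,0,0],[0,0,0,0],[0,0,0,0],[0,0,0,0],[-10,0,0,0],[-20,0,0,0],[-30,0,0,0],[-30,0,0,0],[-10,0,20,0],[0,0,30,0]]
  jaw: 88

```text
t: 11.7
tcp_pos: [0.5015, -0.2908, 0.1377]
tool_rot: [0.511, -0.491, -0.507, -0.491]
force: [-0.5, 1.8, -0.5]
finger_gap: 0.885
```

```bash
python3 d.py .5243 .0189 .13
```

```text
t 11.7 [ 0.5015 -0.2908  0.1377] yaw 92.0 delta [  6.6 -33.6 308.8] gap 0.885 q [-0.72  0.59  1.64  0.    0.91 -2.32]
```

Request:
arm_command:
  series:
    - [[0,-3,35,0],[0,-4,45,0],[0,-5,48,0],[0,-5,48,0],[0,-5,45,0],[0,-5,40,0],[4,-4,28,0],[3,-3,14,0],[0,0,5,0],[0,0,0,0]]

```text
t: 12.7
tcp_pos: [0.5223, 0.0193, 0.1281]
tool_rot: [-0.509, 0.491, 0.51, 0.49]
force: [-0.1, 0.8, 0.1]
finger_gap: 0.878
```

```bash
python3 d.py .5245 .0189 .0325
```

```text
t 12.7 [0.5223 0.0193 0.1281] yaw 92.19 delta [95.6 -2.2 -0.5] gap 0.878 q [-0.18  0.55  1.78 -0.    0.81 -1.79]
```

Request:
arm_command:
  series:
    - [[20,-2,0,0],[20,0,0,0],[20,0,0,0],[20,0,0,0],[12,0,0,0],[4,0,0,0],[0,0,0,0]]

```text
t: 13.4
tcp_pos: [0.5248, 0.0184, 0.0321]
tool_rot: [-0.509, 0.491, 0.509, 0.491]
force: [0.7, 0.5, 0.1]
finger_gap: 0.878
```

Request:
arm_command:
  series:
    - [[0,0,0,0],[0,0,0,0],[0,0,0,0],[0,0,0,0],[0,0,0,0],[0,0,0,0]]
  jaw: 0

```text
t: 14.0
tcp_pos: [0.5255, 0.0189, 0.0333]
tool_rot: [0.51, -0.49, -0.509, -0.491]
force: [-0.5, -1.4, 6.3]
finger_gap: 0.698
```

Request:
arm_command:
  series:
    - [[-10,0,0,0],[-20,0,0,0],[-25,0,0,0],[-25,4,-10,0],[-15,8,-25,0],[0,12,-35,0],[0,14,-42,0],[0,14,-42,0],[0,14,-42,0],[0,14,-42,0]]

```text
t: 15.0
tcp_pos: [0.4527, -0.2227, 0.1276]
tool_rot: [-0.509, 0.49, 0.51, 0.491]
force: [1.2, -0.5, -3.0]
finger_gap: 0.694
```

```bash
python3 d.py .411 -.346 .0360
```

```text
t 15.0 [ 0.4527 -0.2227  0.1276] yaw 92.15 delta [  91.5   46.3 -121.7] gap 0.694 q [-0.68  0.53  1.83  0.    0.79 -2.29]
```

Request:
arm_command:
  series:
    - [[0,12,-38,0],[0,12,-35,0],[0,12,-28,0],[0,8,-15,0],[5,2,-5,0],[15,0,-1,0],[20,0,0,0],[20,0,0,0],[15,0,0,0],[6,0,0,0]]

```text
t: 16.0
tcp_pos: [0.4118, -0.3425, 0.0447]
tool_rot: [-0.508, 0.49, 0.511, 0.491]
force: [0.2, 0.8, -2.7]
finger_gap: 0.694
```

```bash
python3 d.py .411 -.346 .0360
```

```text
t 16.0 [ 0.4118 -0.3425  0.0447] yaw 92.21 delta [ 8.7  0.9 -3.5] gap 0.694 q [-0.9   0.7   1.79  0.    0.65 -2.51]
```

Request:
arm_command:
  series:
    - [[3,0,-1,0],[3,0,0,0],[2,0,0,0],[2,0,0,0],[0,0,0,0]]

```text
t: 16.5
tcp_pos: [0.4124, -0.3464, 0.0365]
tool_rot: [0.509, -0.491, -0.509, -0.491]
force: [-0.6, -0.7, -2.3]
finger_gap: 0.691
```

Request:
arm_command:
  series:
    - [[0,0,0,0],[0,0,0,0],[0,0,0,0],[0,0,0,0],[-10,0,0,0],[-20,0,0,0],[-30,0,0,0],[-40,0,0,0],[-40,0,30,0],[-30,0,40,0]]
  jaw: 88

```text
t: 17.5
tcp_pos: [0.4108, -0.278, 0.2095]
tool_rot: [0.511, -0.491, -0.507, -0.491]
force: [1.2, 0.2, 0.2]
finger_gap: 0.878
```

Request:
arm_command:
  series:
    - [[0,0,45,0],[0,0,50,0],[0,0,50,0],[0,0,50,0],[0,0,50,0],[0,0,50,0],[0,0,50,0],[0,0,40,0],[0,0,0,0],[0,0,0,0]]

```text
t: 18.5
tcp_pos: [0.3952, 0.1091, 0.2069]
tool_rot: [0.51, -0.49, -0.51, -0.49]
force: [-0.1, 0.3, -0.2]
finger_gap: 0.88
```

```bash
python3 d.py .621 -.0405 .1; python3 - <<'E'
from h import *
S=grab("side","side2");T=grab("top","top2")
cv2.imwrite("pics/v2.png",np.hstack([S[130:410,140:510],T[60:340,180:480]])[:,:,::-1])
E
```

```text
t 18.5 [0.3952 0.1091 0.2069] yaw 92.32 delta [ 107.2 -219.5 -158.6] gap 0.88 q [-0.    0.28  1.97 -0.    0.89 -1.62]
```

View pics/v2.png

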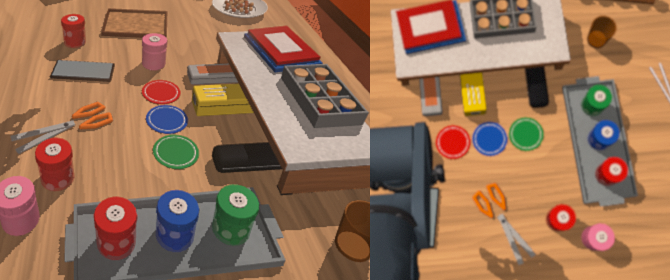

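All three jars stand upright in the grey tray and the coasters are bare, at about (453,142), (489,138) and (526,134) in the right-hand crop. The case is unmoved.

```bash
python3 - <<'E'
from h import *
I={n:cv2.cvtColor(cv2.imread(f"pics/{n}2.png"),cv2.COLOR_BGR2RGB) for n in("side","top")}
hu=dict(red=0,blue=113,green=68);X=dict(red=(.527,.02),blue=(.529,-.0722),green=(.534,-.1648))
for k,(x,y) in X.items():
  for n in I:
    h=hsv(I[n]).astype(int)
    m=(np.minimum(abs(h[...,0]-hu[k]),180-abs(h[...,0]-hu[k]))<(6 if k=="red" else 20))&(h[...,1]>110)
    u,v=proj(n,[x,y,.002])[0];b=blob(m,(u,v),15)
    c,_=cv2.findContours(b[2].astype(np.uint8),cv2.RETR_EXTERNAL,cv2.CHAIN_APPROX_NONE);c=max(c,key=cv2.contourArea)
    P=plane(n,c[:,0],.002)[:,:2]*1000;(cc,r)=cv2.minEnclosingCircle(P.astype(np.float32));print(k,n,np.round(cc,1),round(r,1),P.mean(0).round(1))
for k,u,v in(("red",(255,343),(432,230)),("blue",(318,336),(424,191)),("green",(377,331),(418,157))):
    a=blob(white(I["side"]),u,12);b=blob(white(I["top"]),v,12)
    print(k,tri(a[0],b[0])[0].round(4) if a and b else (a and a[0],b and b[0]), a and a[0])
h=hsv(I["top"]).astype(int)
m=(abs(h[...,0]-25)<7)&(h[...,1]>165);m[:125]=0
b=blob(m,(284,158),15);ys,xs=np.nonzero(b[2]);q=cv2.approxPolyDP(cv2.convexHull(np.c_[xs,ys].astype(np.int32)),1.5,True)[:,0]
print(q.tolist(),plane("top",q,.042)[:,:2].round(3).tolist())
h=hsv(I["side"])
cv2.imwrite("pics/v3.png",np.hstack([cv2.resize(I["side"][195:260,315:415],None,fx=4,fy=4),cv2.resize(I["top"][125:190,230:330],None,fx=4,fy=4)])[:,:,::-1])
E
```

```text
red side [525.5  21.3] 44.1 [525.6  20.7]
red top [526.4  20.3] 42.8 [526.5  20.2]
blue side [526.2 -71.3] 43.1 [526.8 -74.9]
blue top [527.8 -72.4] 41.5 [521.2 -81.2]
green side [ 531.2 -161.8] 33.5 [ 531.1 -162.6]
green top [ 532.2 -163.6] 33.5 [ 531.9 -163.5]
red [ 0.4116 -0.3468  0.0796] [254.91133005 342.84729064]
blue [ 0.501  -0.3408  0.0808] [317.89162562 335.12315271]
green [ 0.5894 -0.3365  0.0807] [378.21827411 329.21319797]
[[295, 173], [275, 175], [271, 155], [271, 134], [292, 133], [296, 163]] [[0.582, -0.064], [0.581, -0.015], [0.633, -0.01], [0.687, -0.014], [0.685, -0.067], [0.607, -0.069]]
```

View pics/v3.png

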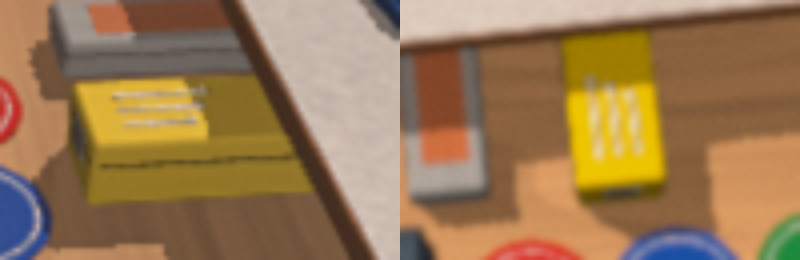

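Request:
arm_command:
  series:
    - [[0,-20,-10,0],[0,-28,-16,0],[5,-30,-20,0],[10,-32,-22,0],[15,-32,-22,0],[20,-30,-22,0],[20,-28,-20,0],[20,-18,-14,0],[12,-4,-3,0],[0,0,0,0]]
  jaw: 100

```text
t: 19.6
tcp_pos: [0.6212, -0.0342, 0.1022]
tool_rot: [-0.507, 0.492, 0.51, 0.491]
force: [-0.7, 1.2, -0.3]
finger_gap: 1.001
```

```bash
python3 d.py .625 -.040 .009
```

```text
t 19.6 [ 0.6212 -0.0342  0.1022] yaw 91.93 delta [93.1 -4.1 -6.1] gap 1.001 q [-0.23  0.69  1.54 -0.    0.92 -1.84]
```

Request:
arm_command:
  series:
    - [[10,-4,-6,0],[18,0,0,0],[18,0,0,0],[18,0,0,0],[14,0,0,0],[9,0,0,0],[5,0,0,0],[1,0,0,0],[0,0,0,0]]

```text
t: 20.5
tcp_pos: [0.6274, -0.0381, 0.0118]
tool_rot: [0.509, -0.49, -0.509, -0.491]
force: [-0.6, 0.4, 0.5]
finger_gap: 1.001
```

Request:
arm_command:
  series:
    - [[0,0,0,0],[0,0,0,0],[0,0,0,0],[0,0,0,0],[0,0,0,0],[0,0,0,0]]
  jaw: 0
  force: 80

```text
t: 21.1
tcp_pos: [0.6279, -0.0383, 0.0124]
tool_rot: [0.51, -0.49, -0.509, -0.491]
force: [-0.4, 0.3, 4.6]
finger_gap: 0.642
```

```bash
python3 d.py .55 -.043 .017; python3 -c "
from h import *
print(pose()[2]['force'])"
```

```text
t 21.1 [ 0.6279 -0.0383  0.0124] yaw 92.13 delta [-4.7 78.  -1.8] gap 0.642 q [-0.24  0.83  1.56  0.    0.75 -1.85]
[-0.40857222  0.34435023  4.61785798]
```

Request:
arm_command:
  series:
    - [[-4,0,0,0],[-4,0,0,0],[0,6,0,0],[0,10,0,0],[0,14,0,0],[0,14,0,0],[0,14,0,0],[0,14,0,0],[0,8,0,0],[0,4,0,0]]

```text
t: 22.1
tcp_pos: [0.5415, -0.0411, 0.0192]
tool_rot: [-0.509, 0.491, 0.51, 0.49]
force: [-0.3, -0.5, -2.2]
finger_gap: 0.639
```

```bash
python3 d.py .545 -.043 .017; python3 - <<'E'
from h import *
S=grab("side","side3")
cv2.imwrite("pics/v4.png",cv2.resize(S[180:280,250:430],None,fx=4,fy=4)[:,:,::-1])
E
```

```text
t 22.1 [ 0.5415 -0.0411  0.0192] yaw 92.12 delta [ 2.2 -3.5 -2.1] gap 0.639 q [-0.28  0.75  1.78 -0.    0.61 -1.89]
```

View pics/v4.png

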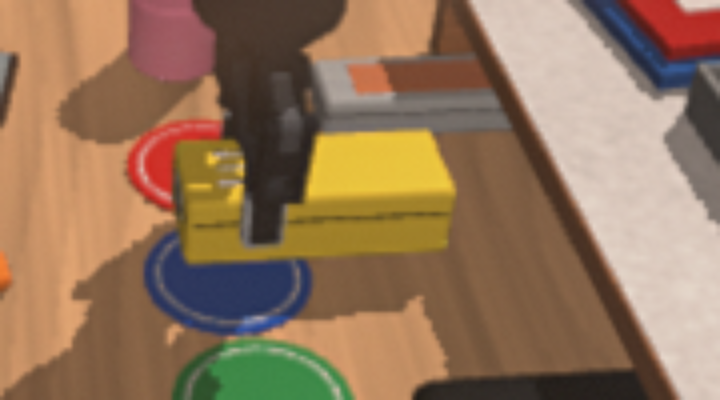

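Request:
arm_command:
  series:
    - [[-10,0,0,0],[-20,0,0,0],[-25,0,0,0],[-25,0,0,0],[-20,2,8,0],[-10,5,18,0],[0,8,28,0],[0,10,35,0],[0,10,38,0],[0,10,38,0]]

```text
t: 23.15
tcp_pos: [0.4926, 0.1233, 0.1304]
tool_rot: [0.51, -0.49, -0.508, -0.491]
force: [0.9, 0.2, -2.0]
finger_gap: 0.639
```

Request:
arm_command:
  series:
    - [[0,10,38,0.045],[0,10,38,0.045],[0,8,36,0.045],[0,5,32,0.045],[0,3,25,0],[0,0,16,0],[0,0,8,0],[0,0,0,0]]

```text
t: 23.95
tcp_pos: [0.4676, 0.3158, 0.1296]
tool_rot: [-0.464, 0.534, 0.463, 0.535]
force: [-0.2, -1.4, -1.3]
finger_gap: 0.645
```

```bash
python3 d.py .460 .339 .040
```

```text
t 23.95 [0.4676 0.3158 0.1296] yaw 81.87 delta [89.6 10.9 21.8] gap 0.645 q [ 0.4   0.58  1.68 -0.    0.88 -1.03]
```

Request:
arm_command:
  series:
    - [[0,5,12,0],[10,6,10,0],[20,0,0,0],[20,0,0,0],[20,0,0,0],[15,0,0,0],[8,0,0,0],[0,0,0,0]]

```text
t: 24.75
tcp_pos: [0.4581, 0.3382, 0.0349]
tool_rot: [-0.463, 0.536, 0.463, 0.533]
force: [0.8, 0.0, -1.2]
finger_gap: 0.642
```

```bash
python3 d.py .460 .339 .0175; python3 - <<'E'
from h import *
S=grab("side","side4");T=grab("top","top4")
cv2.imwrite("pics/v5.png",np.hstack([cv2.resize(S[100:200,190:330],None,fx=3,fy=3),cv2.resize(T[170:270,85:205],None,fx=3,fy=3)])[:,:,::-1])
E
```

```text
t 24.75 [0.4581 0.3382 0.0349] yaw 81.8 delta [17.3 -1.8  1.1] gap 0.642 q [ 0.44  0.74  1.71  0.    0.69 -0.99]
```

View pics/v5.png

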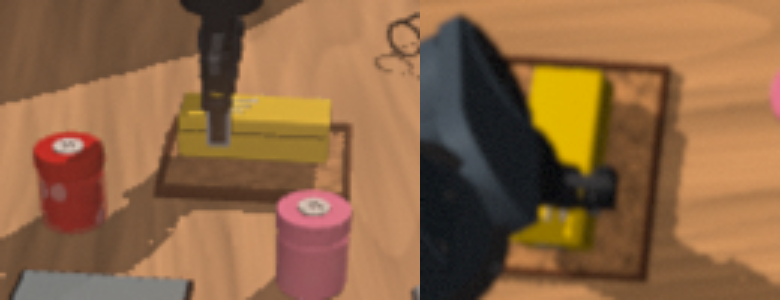

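The case hangs level over the wooden tray and is aligned with it, so I'm lowering it.

Request:
arm_command:
  series:
    - [[5,0,0,0],[5,0,0,0],[4,0,0,0],[2,0,0,0],[1,0,0,0],[0,0,0,0],[0,0,0,0]]

```text
t: 25.55
tcp_pos: [0.4593, 0.3387, 0.0194]
tool_rot: [-0.463, 0.534, 0.463, 0.534]
force: [-1.3, -0.1, -2.0]
finger_gap: 0.642
```

Request:
arm_command:
  series:
    - [[0,0,0,0],[0,0,0,0],[0,0,0,0],[0,0,0,0],[-10,0,0,0],[-20,0,0,0],[-40,0,0,0],[-50,0,0,0],[-50,0,-30,-0.09],[-20,0,-45,-0.09]]
  jaw: 100

```text
t: 26.55
tcp_pos: [0.4555, 0.2701, 0.2072]
tool_rot: [0.513, -0.485, -0.51, -0.492]
force: [0.8, -1.6, -0.1]
finger_gap: 1.0
```

Request:
arm_command:
  series:
    - [[0,0,-48,0],[0,0,-48,0],[0,0,-48,0],[0,0,-48,0],[0,0,-48,0],[0,0,-48,0],[0,0,-40,0],[0,0,-30,0],[0,0,-20,0],[0,0,0,0]]
  jaw: 88
  force: 40

```text
t: 27.55
tcp_pos: [0.4679, -0.1122, 0.203]
tool_rot: [0.509, -0.491, -0.507, -0.492]
force: [0.6, -0.5, -0.5]
finger_gap: 0.879
```

```bash
python3 d.py .4112 -.346 .12; python3 - <<'E'
from h import *
T=grab("top","top5");h=hsv(T).astype(int)
m=(abs(h[...,0]-25)<7)&(h[...,1]>165)
b=blob(m,(135,225),25);c,_=cv2.findContours(b[2].astype(np.uint8),cv2.RETR_EXTERNAL,cv2.CHAIN_APPROX_NONE)
P=plane("top",max(c,key=cv2.contourArea)[:,0],.047)[:,:2]*1000;print(b[1],cv2.minAreaRect(P.astype(np.float32)))
cv2.imwrite("pics/v6.png",cv2.resize(T[170:270,85:205],None,fx=4,fy=4)[:,:,::-1])
E
```

```text
t 27.55 [ 0.4679 -0.1122  0.203 ] yaw 91.91 delta [  83.3   64.6 -231.6] gap 0.879 q [-0.47  0.38  1.82 -0.    0.94 -2.07]Traceback (most recent call last):
  File "<stdin>", line 4, in <module>
TypeError: 'NoneType' object is not subscriptable
```

```bash
python3 - <<'E'
from h import *
T=cv2.cvtColor(cv2.imread("pics/top5.png"),cv2.COLOR_BGR2RGB);h=hsv(T).astype(int)
m=(h[...,0]>21)&(h[...,0]<34)&(h[...,1]>180)
m[:170]=0;m[280:]=0;m[:,:90]=0;m[:,200:]=0
b=blob(m)
if b:
    c,_=cv2.findContours(b[2].astype(np.uint8),cv2.RETR_EXTERNAL,cv2.CHAIN_APPROX_NONE)
    P=plane("top",max(c,key=cv2.contourArea)[:,0],.047)[:,:2]*1000;print(b[:2],cv2.minAreaRect(P.astype(np.float32)))
cv2.imwrite("pics/v6.png",np.hstack([cv2.resize(T[170:270,85:205],None,fx=3,fy=3),T[120:420:1,230:480]])[:,:,::-1])
E
```

```text
(no output)
```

View pics/v6.png

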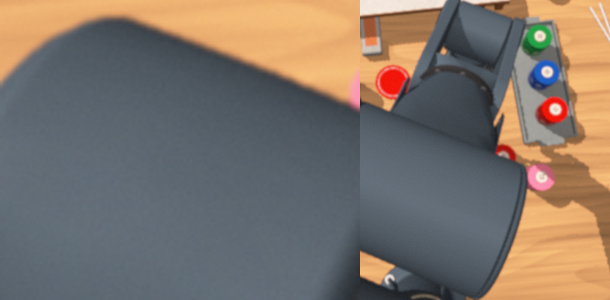

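The arm's elbow blocks the top view of the tray, so I'm using the side view.

```bash
python3 - <<'E'
from h import *
S=grab("side","side5");h=hsv(S).astype(int)
m=(h[...,0]>20)&(h[...,0]<34)&(h[...,1]>150)
b=blob(m,proj("side",[.49,.335,.04])[0],25)
if b:
    q=cv2.approxPolyDP(cv2.convexHull(np.argwhere(b[2])[:,::-1].astype(np.int32)),2,True)[:,0]
    print(b[:2],q.tolist(),"top plane",plane("side",q,.047)[:,:2].round(3).tolist())
cv2.imwrite("pics/v7.png",cv2.resize(S[100:200,190:390],None,fx=3,fy=3)[:,:,::-1])
E
```

```text
(array([260.80508475, 148.12429379]), np.int32(354)) [[273, 142], [272, 157], [251, 156], [250, 145], [253, 137], [268, 137]] top plane [[0.484, 0.327], [0.476, 0.241], [0.421, 0.249], [0.419, 0.312], [0.429, 0.361], [0.472, 0.359]]
```

View pics/v7.png

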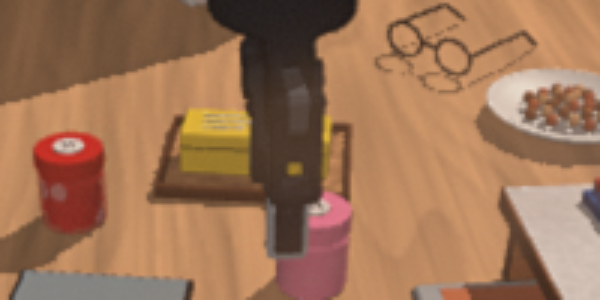

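The case lies flat inside the wooden tray. Returning the red jar first.

Request:
arm_command:
  series:
    - [[0,8,-30,0],[0,10,-40,0],[0,10,-45,0],[5,10,-40,0],[10,10,-35,0],[20,8,-25,0],[20,6,-12,0],[20,3,-5,0],[8,0,0,0],[0,0,0,0]]

```text
t: 28.65
tcp_pos: [0.4107, -0.3417, 0.1184]
tool_rot: [-0.508, 0.49, 0.511, 0.491]
force: [-0.3, 0.5, 0.8]
finger_gap: 0.878
```

```bash
python3 d.py .412 -.3468 .0365
```

```text
t 28.65 [ 0.4107 -0.3417  0.1184] yaw 92.2 delta [81.9 -1.2 -5.3] gap 0.878 q [-0.9   0.57  1.76  0.    0.81 -2.51]
```

Request:
arm_command:
  series:
    - [[15,-1,-5,0],[20,0,0,0],[20,0,0,0],[15,0,0,0],[9,0,0,0],[3,0,0,0],[0,0,0,0]]

```text
t: 29.35
tcp_pos: [0.4124, -0.3487, 0.0372]
tool_rot: [0.509, -0.491, -0.509, -0.49]
force: [0.3, 1.0, 0.1]
finger_gap: 0.877
```

Request:
arm_command:
  series:
    - [[0,0,0,0],[0,0,0,0],[0,0,0,0],[0,0,0,0],[0,0,0,0],[0,0,0,0]]
  jaw: 0

```text
t: 29.95
tcp_pos: [0.4125, -0.3489, 0.0382]
tool_rot: [0.51, -0.491, -0.509, -0.491]
force: [-0.1, 2.1, 5.6]
finger_gap: 0.693
```

Request:
arm_command:
  series:
    - [[-10,0,0,0],[-20,0,0,0],[-30,0,0,0],[-25,-4,10,0],[-20,-8,25,0],[0,-12,35,0],[0,-14,42,0],[0,-14,42,0],[0,-14,42,0],[0,-14,42,0]]

```text
t: 30.95
tcp_pos: [0.4832, -0.1064, 0.1425]
tool_rot: [0.509, -0.491, -0.509, -0.491]
force: [1.3, 0.3, -2.1]
finger_gap: 0.693
```

```bash
python3 d.py .5258 .0205 .034
```

```text
t 30.95 [ 0.4832 -0.1064  0.1425] yaw 92.1 delta [108.5 -47.2 125.3] gap 0.693 q [-0.44  0.49  1.84 -0.    0.81 -2.05]
```

Request:
arm_command:
  series:
    - [[0,-14,40,0],[0,-14,36,0],[0,-12,28,0],[5,-7,15,0],[15,0,6,0],[22,0,0,0],[22,0,0,0],[18,0,0,0],[12,0,0,0],[6,0,0,0]]

```text
t: 31.95
tcp_pos: [0.525, 0.0187, 0.0413]
tool_rot: [-0.509, 0.491, 0.51, 0.49]
force: [-0.1, -0.3, -2.7]
finger_gap: 0.693
```

Request:
arm_command:
  series:
    - [[0,0,0,0],[0,0,0,0]]

```text
t: 32.15
tcp_pos: [0.526, 0.0186, 0.0428]
tool_rot: [0.51, -0.49, -0.509, -0.491]
force: [-0.4, -0.1, -2.5]
finger_gap: 0.686
```

```bash
python3 d.py .5258 .0205 .0345
```

```text
t 32.15 [0.526  0.0186 0.0428] yaw 92.13 delta [8.3 0.1 1.9] gap 0.686 q [-0.18  0.7   1.82 -0.    0.62 -1.78]
```

Request:
arm_command:
  series:
    - [[3,0,1,0],[3,0,1,0],[2,0,0,0],[1,0,0,0],[0,0,0,0]]

```text
t: 32.65
tcp_pos: [0.5256, 0.0209, 0.0351]
tool_rot: [0.51, -0.49, -0.509, -0.491]
force: [-2.4, 1.2, 12.0]
finger_gap: 0.692
```

Request:
arm_command:
  series:
    - [[0,0,0,0],[0,0,0,0],[0,0,0,0],[0,0,0,0],[-10,0,0,0],[-20,0,0,0],[-30,0,0,0],[-35,0,0,0],[-10,0,-30,0],[0,0,-40,0]]
  jaw: 88

```text
t: 33.65
tcp_pos: [0.5294, -0.0488, 0.1412]
tool_rot: [0.512, -0.489, -0.509, -0.491]
force: [0.9, -0.2, -0.4]
finger_gap: 0.881
```

Request:
arm_command:
  series:
    - [[0,3,-48,0],[0,4,-48,0],[0,5,-48,0],[0,5,-45,0],[0,4,-40,0],[0,3,-30,0],[8,3,-20,0],[8,0,-8,0],[0,0,0,0]]

```text
t: 34.55
tcp_pos: [0.5107, -0.3364, 0.1206]
tool_rot: [-0.508, 0.491, 0.51, 0.491]
force: [0.8, 1.1, 0.4]
finger_gap: 0.879
```

```bash
python3 d.py .5015 -.341 .0365
```

```text
t 34.55 [ 0.5107 -0.3364  0.1206] yaw 92.07 delta [84.1  9.2 -4.5] gap 0.879 q [-0.77  0.65  1.56  0.    0.94 -2.37]
```

Contact is firm at TCP z 0.035. Next is the blue jar.

Request:
arm_command:
  series:
    - [[5,9,-4,0],[15,0,0,0],[20,0,0,0],[20,0,0,0],[15,0,0,0],[7,0,0,0],[2,0,0,0],[0,0,0,0]]

```text
t: 35.35
tcp_pos: [0.503, -0.3412, 0.0384]
tool_rot: [0.509, -0.491, -0.509, -0.491]
force: [0.4, 0.1, -0.3]
finger_gap: 0.883
```

Request:
arm_command:
  series:
    - [[0,0,0,0],[0,0,0,0],[0,0,0,0],[0,0,0,0],[0,0,0,0],[0,0,0,0]]
  jaw: 0

```text
t: 35.95
tcp_pos: [0.5035, -0.3417, 0.0394]
tool_rot: [0.51, -0.491, -0.509, -0.491]
force: [0.4, 1.1, 6.0]
finger_gap: 0.691
```

Request:
arm_command:
  series:
    - [[-10,0,0,0],[-20,0,0,0],[-30,0,0,0],[-25,0,10,0],[-20,-2,22,0],[0,-5,32,0],[0,-6,40,0],[0,-6,45,0],[0,-6,40,0],[0,-6,32,0]]

```text
t: 36.95
tcp_pos: [0.5246, -0.1169, 0.1432]
tool_rot: [-0.509, 0.491, 0.51, 0.49]
force: [1.3, -0.1, -2.0]
finger_gap: 0.688
```

```bash
python3 d.py .527 -.072 .035
```

```text
t 36.95 [ 0.5246 -0.1169  0.1432] yaw 92.17 delta [108.2  -4.3  44.6] gap 0.688 q [-0.43  0.54  1.73  0.    0.87 -2.04]
```

Request:
arm_command:
  series:
    - [[0,-2,24,0],[8,-2,14,0],[16,0,6,0],[22,0,0,0],[22,0,0,0],[18,0,0,0],[12,0,0,0],[4,0,0,0],[0,0,0,0],[0,0,0,0]]

```text
t: 37.95
tcp_pos: [0.5285, -0.0756, 0.0417]
tool_rot: [0.51, -0.491, -0.509, -0.491]
force: [0.6, 0.2, -2.2]
finger_gap: 0.691
```

```bash
python3 d.py .527 -.072 .0358
```

```text
t 37.95 [ 0.5285 -0.0756  0.0417] yaw 92.12 delta [5.9 1.4 3.6] gap 0.691 q [-0.35  0.71  1.8  -0.    0.63 -1.96]
```

Request:
arm_command:
  series:
    - [[1,1,2,0],[2,0,2,0],[2,0,0,0],[1,0,0,0],[0,0,0,0]]

```text
t: 38.45
tcp_pos: [0.5269, -0.071, 0.0363]
tool_rot: [0.509, -0.49, -0.509, -0.491]
force: [-0.8, 2.2, 5.6]
finger_gap: 0.691
```

Request:
arm_command:
  series:
    - [[0,0,0,0],[0,0,0,0],[0,0,0,0],[0,0,0,0],[-10,0,0,0],[-20,0,0,0],[-30,0,0,0],[-35,0,0,0],[-10,0,-30,0],[0,-5,-40,0]]
  jaw: 88

```text
t: 39.45
tcp_pos: [0.535, -0.1404, 0.1433]
tool_rot: [0.511, -0.489, -0.509, -0.49]
force: [0.4, 0.5, -1.4]
finger_gap: 0.876
```

Request:
arm_command:
  series:
    - [[0,-8,-46,0],[0,-10,-46,0],[0,-10,-40,0],[0,-10,-30,0],[5,-10,-22,0],[10,-6,-12,0],[5,0,0,0],[0,0,0,0]]

```text
t: 40.25
tcp_pos: [0.5942, -0.3329, 0.1186]
tool_rot: [-0.508, 0.491, 0.511, 0.49]
force: [0.3, 0.4, -0.7]
finger_gap: 0.876
```

```bash
python3 d.py .590 -.3365 .0375
```

```text
t 40.25 [ 0.5942 -0.3329  0.1186] yaw 92.15 delta [81.1  4.  -3.7] gap 0.876 q [-0.67  0.73  1.37  0.    1.05 -2.28]
```

Request:
arm_command:
  series:
    - [[5,4,-3,0],[15,0,0,0],[20,0,0,0],[20,0,0,0],[14,0,0,0],[6,0,0,0],[1,0,0,0],[0,0,0,0]]

```text
t: 41.05
tcp_pos: [0.5921, -0.3382, 0.0396]
tool_rot: [0.51, -0.491, -0.509, -0.491]
force: [0.5, 0.4, 0.5]
finger_gap: 0.883
```

Request:
arm_command:
  series:
    - [[0,0,0,0],[0,0,0,0],[0,0,0,0],[0,0,0,0],[0,0,0,0],[0,0,0,0]]
  jaw: 0

```text
t: 41.65
tcp_pos: [0.5926, -0.3384, 0.0405]
tool_rot: [0.51, -0.49, -0.508, -0.491]
force: [-0.2, 1.0, 5.4]
finger_gap: 0.694
```

Request:
arm_command:
  series:
    - [[-10,0,0,0],[-20,0,0,0],[-30,0,0,0],[-25,3,8,0],[-20,8,18,0],[0,10,28,0],[0,11,32,0],[0,10,30,0],[0,8,25,0],[0,3,15,0]]

```text
t: 42.65
tcp_pos: [0.531, -0.1818, 0.144]
tool_rot: [-0.508, 0.491, 0.511, 0.49]
force: [0.4, 0.2, -2.2]
finger_gap: 0.693
```

```bash
python3 d.py .5318 -.1635 .036
```

```text
t 42.65 [ 0.531  -0.1818  0.144 ] yaw 92.19 delta [108.   -1.8  18. ] gap 0.693 q [-0.53  0.56  1.67 -0.    0.91 -2.14]
```

Request:
arm_command:
  series:
    - [[4,-2,10,0],[10,-1,6,0],[16,0,0,0],[22,0,0,0],[22,0,0,0],[18,0,0,0],[9,0,0,0],[2,0,0,0],[0,0,0,0],[0,0,0,0]]

```text
t: 43.65
tcp_pos: [0.5362, -0.1686, 0.0419]
tool_rot: [0.51, -0.49, -0.509, -0.491]
force: [0.2, 0.6, -2.1]
finger_gap: 0.689
```

```bash
python3 d.py .5335 -.163 .037
```

```text
t 43.65 [ 0.5362 -0.1686  0.0419] yaw 92.12 delta [4.9 2.5 5.7] gap 0.689 q [-0.5   0.73  1.73 -0.    0.68 -2.11]
```

Request:
arm_command:
  series:
    - [[0,1,3,0],[1,1,3,0],[2,0,0,0],[2,0,0,0],[0,0,0,0]]

```text
t: 44.15
tcp_pos: [0.5331, -0.1618, 0.0375]
tool_rot: [-0.509, 0.491, 0.509, 0.491]
force: [-2.3, 1.4, 8.1]
finger_gap: 0.692
```

Request:
arm_command:
  series:
    - [[0,0,0,0],[0,0,0,0],[0,0,0,0],[0,0,0,0],[-10,0,0,0],[-20,0,0,0],[-30,0,0,0],[-40,0,0,0],[-20,0,-30,0],[0,20,-40,0]]
  jaw: 88

```text
t: 45.15
tcp_pos: [0.52, -0.2339, 0.161]
tool_rot: [0.514, -0.489, -0.506, -0.49]
force: [0.7, -0.9, -0.8]
finger_gap: 0.88
```

Request:
arm_command:
  series:
    - [[-20,20,-45,0],[-20,20,-45,0],[0,15,-45,0],[0,5,-45,0],[0,0,-40,0],[0,0,-20,0],[0,0,0,0],[0,0,0,0]]

```text
t: 45.95
tcp_pos: [0.4665, -0.4686, 0.1938]
tool_rot: [-0.509, 0.491, 0.51, 0.491]
force: [-0.3, -0.6, -0.0]
finger_gap: 0.878
```

```bash
python3 d.py .5335 -.163 .037; python3 - <<'E'
from h import *
S=grab("side","side6");T=grab("top","top6")
for k,X in (("red",(.5258,.0205)),("blue",(.527,-.072)),("green",(.5318,-.163))):
    a=blob(white(S),proj("side",[*X,.075])[0],12);b=blob(white(T),proj("top",[*X,.075])[0],12)
    print(k,[plane(n,q[0],.0755)[0,:2].round(4) if q else None for n,q in(("side",a),("top",b))],tri(a[0],b[0]) if a and b else "")
cv2.imwrite("pics/v8.png",np.hstack([S[110:400,180:480],T[60:350,60:480]])[:,:,::-1])
E
```

```text
t 45.95 [ 0.4665 -0.4686  0.1938] yaw 92.1 delta [157.3 -78.2 302.7] gap 0.878 q [-0.96  0.62  1.37  0.    1.16 -2.56]
red [None, array([0.5261, 0.0197])] 
blue [None, array([ 0.5252, -0.0724])] 
green [None, array([ 0.5371, -0.1577])]
```

View pics/v8.png

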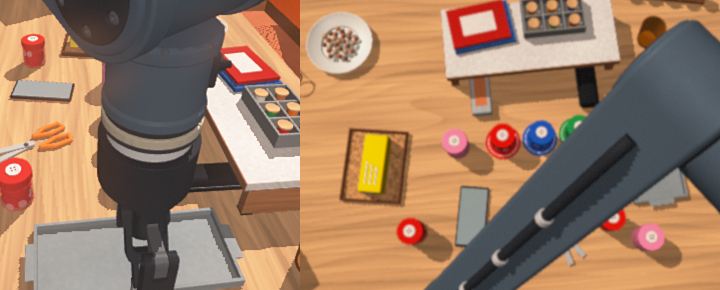

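The case lies flat in the wooden tray, and red and blue are centred. The arm partly hides green, so I'm moving clear to check.

Request:
arm_command:
  series:
    - [[-10,0,40,0],[-10,5,50,0],[0,10,50,0],[0,10,50,0],[0,10,50,0],[0,10,50,0],[0,5,50,0],[0,5,50,0],[0,0,50,0],[0,0,50,0]]

```text
t: 47.05
tcp_pos: [0.3932, 0.0156, 0.2141]
tool_rot: [0.51, -0.49, -0.509, -0.491]
force: [0.1, -0.8, 0.8]
finger_gap: 0.88
```

Request:
arm_command:
  series:
    - [[0,0,50,0],[0,0,45,0],[0,0,20,0],[0,0,0,0],[0,0,0,0]]

```text
t: 47.55
tcp_pos: [0.3896, 0.1282, 0.2138]
tool_rot: [0.51, -0.49, -0.51, -0.49]
force: [-0.4, -0.7, -0.2]
finger_gap: 0.879
```

```bash
python3 - <<'E'
from h import *
S=grab("side","side7");T=grab("top","top7");s=pose()[2];print(s["t"],np.round(s["tcp_pos"],3),np.round(s["force"],1))
for k,X in (("red",(.5258,.0205)),("blue",(.527,-.072)),("green",(.5318,-.163))):
    a=blob(white(S),proj("side",[*X,.075])[0],12);b=blob(white(T),proj("top",[*X,.075])[0],12)
    print(k,[plane(n,q[0],.0755)[0,:2].round(4) if q else None for n,q in(("side",a),("top",b))],tri(a[0],b[0]) if a and b else "")
cv2.imwrite("pics/v9.png",np.hstack([S[110:400,180:480],T[60:350,60:480]])[:,:,::-1])
E
```

```text
47.65 [0.39  0.127 0.214] [0.3 0.7 0.5]
red [array([0.525 , 0.0212]), array([0.5254, 0.0196])] (array([0.52492165, 0.01962431, 0.07664094]), np.float64(0.0004333692342697171))
blue [array([ 0.5248, -0.0695]), array([ 0.5252, -0.0724])] (array([ 0.52446262, -0.07224077,  0.07764643]), np.float64(0.00028706853165875275))
green [array([ 0.5311, -0.1611]), array([ 0.5313, -0.1632])] (array([ 0.53075468, -0.16289614,  0.07718382]), np.float64(0.00017573228979773616))
```

View pics/v9.png

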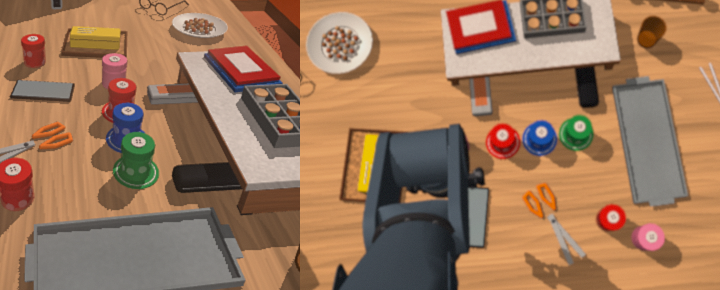

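All three jars are upright and within 3 mm of their coaster centres. The case is in the wooden tray and the spectacle case has not moved. I'm handing the job in.

```bash
python3 -c "
from station import ticket
print(ticket.sign_off())"
```

```text
the job is handed in; nothing more can be done
None
```

I did the whole job in about 48 s of the 144 s allowed and handed it in; the sign-off gave no verdict.

- **Jars out:** The green, blue and red jars went upright into the grey tray first. The yellow case had not moved at that point.
- **Case:** I drew it about 86 mm out from under the shelf, lifted only a few millimetres, then laid it lengthwise in the wooden tray.
- **Jars back:** Red, blue and green each went back onto the coaster of their own colour.

**Last checks:**
- Triangulated from both cameras, the jar axes are within about 3 mm of the coaster centres, and all three stand upright.
- The case looks flat and lengthwise in the wooden tray. I judged this by eye, because my colour-mask measurement of it failed: the arm hid the tray in the top view and part of the case in the side view.
- The spectacle case also looks unmoved by eye; I took no numeric measurement of it.
- The gripper was open, at z = 0.21 m and clear of everything, with force near zero.

The first green jar reading disagreed by about 8 mm because the arm partly hid it. With the arm out of the way it read (0.531, -0.163), about 1 mm from the coaster centre.

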